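# Pack the house-call case in layers

## Robot

A 6-joint arm with a two-finger parallel gripper is mounted at the origin on a cart in front of the work surface, level with it; the furniture and walls round the work are solid. World frame = base frame: x ahead of the robot, y to its left, z up, the work surface at z = 0. Lengths are in m, angles in rad, forces in N, time in s.
With the tool pointing down it reaches from about 0.25 to 0.775 m from the base axis. Payload 4 kg.
Tool frame: the origin (TCP) lies at the very end of the fingers, on their centre line; the grasp point (between the pads) lies 19 mm behind it; z points along the fingers, y is the direction in which the jaws open and shut (so a half turn about z gives the same grasp; the last joint's range is limited). The gripper opens to 94 mm and grips with 3 to 60 N. Pads are 16 mm wide; open, the fingers measure 119 mm over their backs; the gripper's body (75 mm by 177 mm) begins 78 mm behind the grasp point.
Start: joints at [1.212, 0.087, 1.371, -0, 1.684, -0.103], TCP at [0.139, 0.532, 0.206] pointing down, gripper open.
Joint ranges: [-3.1, 3.1], [-0.76, 2.03], [0.27, 2.55], [-1.08, 4.22], [0.17, 2.65], [-2.57, 2.57]. Speed limits (rad/s): [2.79, 2.79, 3.14, 3.14, 3.14, 3.14].

## Interface

Orientations are given as [roll, pitch, yaw] about the fixed x, y, z axes, in that order (R = Rz(yaw) Ry(pitch) Rx(roll)).
In Python, from bench import robot, cams, models gives the robot as it stands.
- The arm moves only by the tool step_arm, never from a script. Its argument "series" is a list of rows, each a list of 5 numbers: the gripper command: -1 is shut, 1 is fully open, values between are in proportion, then the shift along the tool's x, y, z in mm, then the turn about the tool's z in degrees. A call has 1 to 20 rows; each row is the pose to reach, as a shift and turn from the pose commanded when the call began, along the tool's axes at that moment; what a row does not reach only later rows make up. A row lasts 1/8 s, in which the tool goes at most 62.5 mm and 10.7 degrees, less where a joint would pass 70% of its speed; a pose out of reach is approached as far as the arm can. A call with a gripper value outside its range is refused whole. The fingers move at their own pace and stop on an object; the grip force is fixed at half the most. Time passes only in rows, so rows that repeat a pose let the fingers close. It gives the time, the measured TCP pose, the force and the opening at its end, in the units of the state.
- robot.get_obs(): the state, without advancing time (a new reading comes with each control period).
- cams.snapshot(name): name is "side" or "top"; returns a dict with "pixels" (420x560x3 uint8, red, green, blue), "fov_y" (degrees; the focal length in pixels is half the picture's height over the tangent of half this angle, whatever the lens; pixels are square), "cx", "cy" (the principal point, pixels), "k1" (the pictures are not rectified: a ray, as slopes to the right and down, at radius r is drawn at 1 + k1 r^2 times it, then the intrinsics apply), "R" (3x3) and "t" (3): a world point X has camera coordinates R X + t. Camera axes: x right, y down, z forward; pixel columns grow to the right and rows downward; lengths in m; the calibration is good to about 2 mm. A picture is of the moment at which its call begins. There is no depth.
- robot.close_job(): hands the job in, once; it reports no verdict.
Trained networks look in a picture, given as the dict that the camera call returned (one of the last four; its "shot" number tells which), for a name from the list of things; names that differ only in an ending like _2 or _b are one class to them, and where a whole thing is asked for, a point or a joint stands for the part that bears it (a point fixed in the world has none). Each returns a list of dicts, best first, with "p" (0 to 1); they miss things now and then, are a little off and sometimes report something else, mostly with a low value. They report only what shows in the picture. A call takes as long as a camera call. They do not tell look-alikes from the thing itself.
- models.find_in(picture, label): "position" ([x, y, z] in m, in world coordinates, good to about 4 mm: the middle of the surface that is visible of it).
- models.pinpoint(picture, label): "position" ([x, y, z] in m, in world coordinates, good to about 4 mm: a listed point, or the origin of a listed thing).
The state is a dict: "time": time; "joint_positions": joint angles; "qvel": joint speeds; "joint_torque": joint torques, N m; "tool_pos": TCP position; "ee_rot": TCP orientation; "wrist_force": force on the tool from outside, world axes, zero at the start; "wrist_torque": the same for the moment, N m; "width": finger opening in m.
Only numpy, scipy, OpenCV 4.12 (cv2) and the standard library are available. Lean on these libraries where they do the work, as an engineer would, in place of code of your own. Each camera call takes 0.05 s, during which the arm holds its last target. There are 200 camera calls.

## Task

Pack the open house-call case in layers: press the pulse oximeter fully home into its foam pocket at the bottom, then lower the white divider tray over it so that it sits level on the ledge all round, then lay the thermometer flat, display up, in the tray's one long compartment. Leave the forceps and the pen where they lie.

Things in the scene. Friction and masses are not known exactly. Their poses are not given: they have to be found in the camera images.
- case: Open hard case of black plastic, fixed on the desk, 176 mm deep (x), 210 mm wide (y), rim 72 mm high; its lid stands open at the far (+x) side, leaning back 45 degrees. Origin: centre of the underside, z up. In it grey foam, top at z = 40 mm, with an oblong pocket in the -y half; two glass vials already lie sunk in cutouts in the +y half.
- ledge (a point): Centre of the case's opening at the height of the ledge, z = 52.5 mm over the case's underside; axes as the case's. The level ledge, 10 mm wide, runs all round inside. Above it the opening is 164 (x) by 198 mm (y), below it 144 by 178 mm.
- pocket (a point): Centre of the floor of the oximeter's foam pocket, 20 mm over the case's underside, 42 mm to -y of its centre; axes as the case's. 42 (x) by 71 mm (y), 20 mm deep; springy foam lips at both short ends slope in to 54 mm near its floor: pressing the oximeter past them takes about 5 to 15 N, then they hold it. Finger notches 34 mm wide (y), as deep, reach 44 mm out from the centre on both long sides.
- oximeter: Fingertip pulse oximeter: rounded white and grey clip, small dark screen on top, 34 (x) by 58 (y) by 30 mm high, 55 g. Origin: centre of its underside, z up. Grasp across its 34 mm width; either end may go first. Home in the pocket its top stands 10 mm over the foam, 2.5 mm below the ledge; left proud, it keeps the tray off the ledge.
- tray: White plastic divider tray, 157 (x) by 191 mm (y), rim 17 mm high, floor 8 mm thick, 120 g. Origin: centre of its underside, z up. Take it by the lifting rib on its middle: 12 mm thick (x), 80 mm long (y), top 31 mm over the underside. It fits above the case's ledge with 3.5 mm to spare on each side, length along the case's y, either way round.
- long_compartment (a point): Centre of the floor of the tray's long compartment, 40 mm to -x of the tray's centre, 8 mm over its underside; axes as the tray's. It is 185 mm long (y) and about 70 mm wide. The tray's +x side is halved by a cross wall into two short compartments.
- thermometer: Digital thermometer: flat white stick with a small display on top, 18 (x) by 127 (y) by 10 mm high, too long for the tray's short compartments. Origin: middle of its underside, y along its length, z up. Starts lying, display up, on the desk in a row with the forceps and the pen.
- forceps: Steel dressing forceps lying on the desk, 17 by 131 by 9 mm, origin in the middle of the underside, y along its length. To be left alone.
- pen: Black pen lying on the desk, 12 by 145 by 9 mm, origin in the middle of the underside, y along its length. To be left alone.
There are look-alikes about, which are no part of the job. Leave any blue look-alike of the thermometer alone.

How it is judged:
By the outcome, as a careful person would: the job done as asked, in the order asked, and still so for the second after the job is handed in, with the robot touching nothing.
It also fails if it takes over 64 s, if anything falls off the work surface, if the arm or the gripper's body presses on something with over 40 N, if the wrist force passes 120 N, or if a joint passes its speed limit or range.

## Working session

There is one attempt and no reset: what is moved stays moved. The work goes in short steps, Python scripts to look and compute and a tool call to move; the robot and the scene stay as the last step left them, time stands still between calls to the robot, and variables do not carry over. Pictures are saved under pics/ and viewed, about 8 in all and at most 12, crops included, and the job is handed in when it is done.

Besides the shell and the picture viewer there is one more tool, called after "Emit:" as name(argument=value, ...), one argument or row to a line, values as JSON. step_arm: Moves the arm, as the interface text tells. Its arguments: {"type":"object","properties":{"series":{"type":"array","items":{"type":"array","items":{"type":"number"}}}},"required":["series"]}

```bash
mkdir -p pics; ls; cat > h.py <<'E'
import numpy as np, cv2
from bench import robot, cams, models
def snap(n,f=None):
    s=cams.snapshot(n)
    if f: cv2.imwrite('pics/'+f,s['pixels'][:,:,::-1])
    return s
def foc(s): return s['pixels'].shape[0]/2/np.tan(np.radians(s['fov_y']/2))
def proj(s,X):
    c=np.array(s['R'])@np.array(X)+np.array(s['t']); a=c[:2]/c[2]; a=a*(1+s['k1']*(a@a)); return a*foc(s)+[s['cx'],s['cy']]
def ray(s,uv,z):
    d=(np.array(uv,float)-[s['cx'],s['cy']])/foc(s); a=d.copy()
    for _ in range(20): a=d/(1+s['k1']*(a@a))
    R=np.array(s['R']);o=-R.T@np.array(s['t']);v=R.T@np.array([a[0],a[1],1]); return o+v*(z-o[2])/v[2]
E
python3 - <<'E'
from h import *
print(robot.get_obs())
for c in ['top','side']:
    s=snap(c,c+'0.png'); print(c,-np.array(s['R']).T@np.array(s['t']),s['fov_y'],s['k1'])
    for l in ['case','pocket','ledge','oximeter','tray','long_compartment','thermometer','forceps','pen']:
        for r in models.pinpoint(s,l)[:4]: print(l,np.round(r['position'],3),round(r['p'],2),proj(s,r['position']).astype(int))
E
```

```text
pics
{'time': 0.0, 'joint_positions': array([ 1.21192585e+00,  8.79496526e-02,  1.37224792e+00, -5.84636512e-06,
        1.68356786e+00, -1.03138603e-01]), 'qvel': array([ 4.80878766e-04,  9.25571293e-04, -8.66357991e-04, -4.46428499e-05,
        1.87234594e-03,  2.75250178e-04]), 'joint_torque': array([-1.35183367e-03, -3.40165544e+01, -3.02432764e+01,  7.16515118e-02,
        3.27566627e-02, -1.68585243e-04]), 'tool_pos': array([0.13896089, 0.53159808, 0.2043103 ]), 'ee_rot': array([-3.13943082e+00, -2.17920295e-04,  2.88585989e+00]), 'wrist_force': array([ 0.10696877,  0.11060922, -0.22869847]), 'wrist_torque': array([ 0.02661034, -0.00152688, -0.02055024]), 'width': 0.09374629472233746}
top [ 0.34918894 -0.01337225  1.26522834] 49.48824056264648 -0.1025235779578628
case [0.57  0.024 0.002] 0.96 [275 193]
pocket [ 0.571 -0.016  0.02 ] 0.68 [289 192]
ledge [0.568 0.022 0.051] 0.76 [275 191]
oximeter [ 0.617 -0.188 -0.   ] 0.77 [350 179]
tray [ 0.445  0.342 -0.004] 0.66 [161 234]
long_compartment [0.401 0.346 0.011] 0.67 [158 250]
thermometer [0.366 0.076 0.001] 0.67 [254 265]
thermometer [ 0.467 -0.37  -0.   ] 0.55 [415 233]
forceps [ 0.477 -0.283  0.   ] 0.59 [384 229]
pen [ 0.478 -0.19   0.   ] 0.65 [351 228]
side [ 0.48463794 -0.97788109  0.71373758] 48.72255679726413 -0.06255287063463888
case [ 0.569  0.026 -0.001] 0.75 [305 230]
case [ 0.478 -0.281 -0.   ] 0.46 [268 313]
pocket [0.403 0.342 0.008] 0.37 [249 169]
ledge [0.568 0.024 0.049] 0.7 [306 215]
oximeter [ 0.619 -0.19   0.001] 0.91 [331 285]
tray [ 0.443  0.341 -0.001] 0.68 [262 172]
long_compartment [0.404 0.348 0.009] 0.68 [250 168]
thermometer [ 0.465 -0.37  -0.001] 0.77 [261 346]
thermometer [ 0.37   0.076 -0.001] 0.68 [232 218]
thermometer [ 0.472 -0.188  0.003] 0.41 [266 282]
forceps [ 0.484 -0.284  0.001] 0.65 [271 314]
forceps [0.444 0.342 0.002] 0.65 [262 171]
pen [ 0.476 -0.186  0.006] 0.47 [268 281]
```

```bash
python3 - <<'E'
import cv2
t=cv2.imread('pics/top0.png'); cv2.imwrite('pics/t1.png',cv2.resize(t[110:330,100:460],None,fx=2.2,fy=2.2,interpolation=3))
t=cv2.imread('pics/side0.png'); cv2.imwrite('pics/s1.png',cv2.resize(t[120:400,180:440],None,fx=2.1,fy=2.1,interpolation=3))
E
```

```text
(no output)
```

View pics/t1.png

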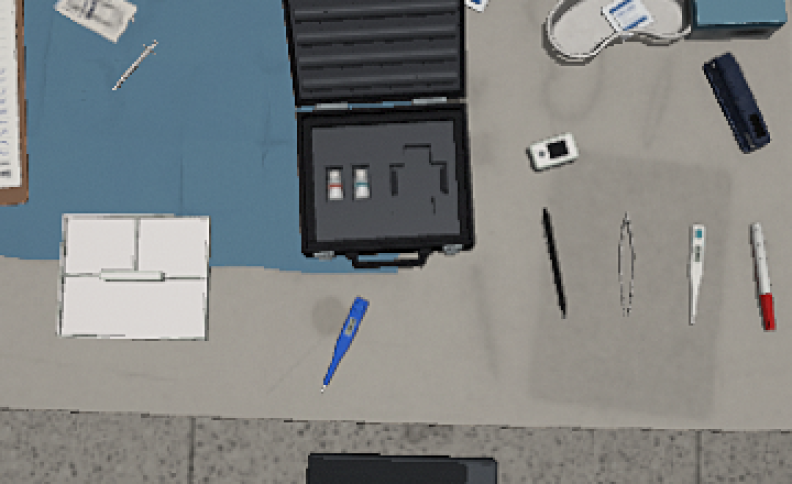

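View pics/s1.png

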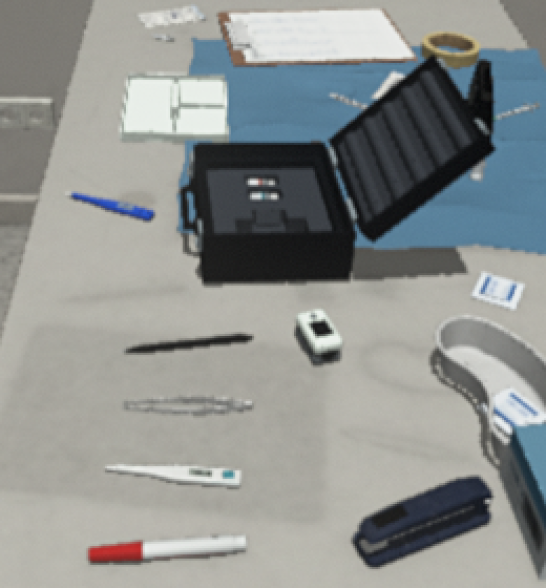

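Candidates for the thermometer, in top-picture pixels: the white stick with a display at (417,234), the blue look-alike at (257,266), and the red/white marker at (447,235). The white one fits the description because it has a display and lies in a row with the pen and forceps. Next I'll confirm it in an enlarged crop and measure the yaws on rectified patches.

```bash
cat >> h.py <<'E'
def ortho(s,cx,cy,hx,hy,z,mm=0.5):
    # image up=+x, left=+y
    n=int(2*hx*1000/mm); m=int(2*hy*1000/mm)
    M=np.zeros((n,m,2),np.float32)
    R=np.array(s['R']);t=np.array(s['t'])
    I,J=np.mgrid[:n,:m]
    X=np.stack([cx+hx-I*mm/1000,cy+hy-J*mm/1000,np.full(I.shape,z)],-1)@R.T+t
    a=X[...,:2]/X[...,2:]; a=a*(1+s['k1']*(a**2).sum(-1,keepdims=True)); M=(a*foc(s)+[s['cx'],s['cy']]).astype(np.float32)
    return cv2.remap(s['pixels'],M,None,cv2.INTER_CUBIC)[:,:,::-1].copy()
def rect(s,cx,cy,h,z,lo,mm=0.5):
    o=ortho(s,cx,cy,h,h,z,mm); g=o.min(2); m=(g>lo).astype(np.uint8)
    m=cv2.morphologyEx(m,cv2.MORPH_CLOSE,np.ones((9,9)))
    c=max(cv2.findContours(m,0,2)[0],key=cv2.contourArea)
    (u,v),(w,hh),a=cv2.minAreaRect(c)
    b=cv2.boxPoints(((u,v),(w,hh),a)); e=max([b[1]-b[0],b[2]-b[1]],key=np.linalg.norm)
    # long-axis direction in world: x=-dv, y=-du ; yaw of object's y axis from world y (ccw)
    d=np.array([-e[1],-e[0]]); d=d if d[1]>0 else -d
    return np.round([cx+h-v*mm/1000,cy+h-u*mm/1000],4),round(float(np.degrees(np.arctan2(-d[0],d[1]))),1),np.round(sorted([w*mm,hh*mm]),1),o
E
python3 - <<'E'
from h import *
s=snap('top')
for n,x,y,h,z,lo in [('oxi',.617,-.188,.05,.028,185),('tray',.445,.342,.12,.017,195),('therm',.467,-.37,.085,.008,190)]:
    p,a,d,o=rect(s,x,y,h,z,lo); print(n,p,a,d)
    cv2.imwrite(f'/tmp/{n}.png',o)
c=ortho(s,.569,.024,.13,.13,.072); f=ortho(s,.569,.024,.13,.13,.04)
o=cv2.resize(cv2.imread('/tmp/oxi.png'),(260,260)); t=cv2.resize(cv2.imread('/tmp/therm.png'),(260,260))
cv2.imwrite('pics/m.png',np.vstack([np.hstack([c,o]) [:260], np.hstack([f,t])[:260]]) if c.shape[0]==260 else np.hstack([c,np.vstack([o,t])]))
E
```

```text
oxi [ 0.615  -0.1862] 19.3 [31.1 53.6]
tray [0.4435 0.3389] 1.7 [157.7 186.5]
therm [ 0.4519 -0.3691] 87.7 [12.6 76. ]
```

View pics/m.png

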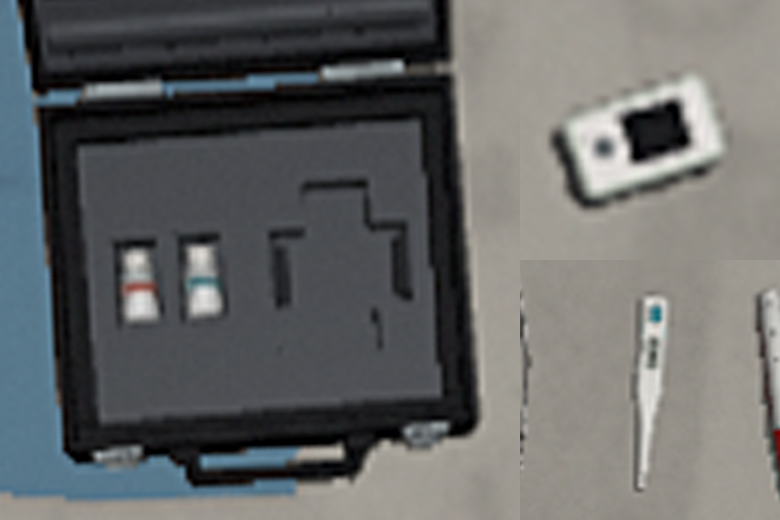

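The enlarged crop confirms the target. The white stick at top pixel (417,234) has a teal display and a label, with the display end toward +x, so that is the thermometer. The case pocket and vials are visible, and the case is turned about 4.5°. I'll refine the poses with silhouette fits.

```bash
cat > fit.py <<'E'
from h import *
from scipy.optimize import minimize
U=4
def up(s,bb):
    x0,y0,x1,y1=bb; return cv2.resize(s['pixels'][y0:y1,x0:x1],None,fx=U,fy=U,interpolation=cv2.INTER_CUBIC)
def poly(s,P,pose,bb):
    x,y,a=pose; c,d=np.cos(a),np.sin(a)
    q=[proj(s,[x+c*p[0]-d*p[1],y+d*p[0]+c*p[1],p[2]]) for p in P]
    m=np.zeros(((bb[3]-bb[1])*U,(bb[2]-bb[0])*U),np.uint8)
    h=cv2.convexHull(((np.array(q,np.float32)-[bb[0],bb[1]]+.5)*U-.5).astype(np.float32))
    cv2.fillConvexPoly(m,np.round(h*16).astype(np.int32),1,shift=4); return m
def corners(w,l,*zs): return [(i*w/2,j*l/2,z) for z in zs for i in(-1,1) for j in(-1,1)]
def bbox(s,x,y,r):
    q=np.array([proj(s,[x+i*r,y+j*r,z]) for i in(-1,1) for j in(-1,1) for z in (0,.05)]); return [*np.floor(q.min(0)).astype(int),*np.ceil(q.max(0)).astype(int)]
def fit(items,p0):
    # items: (s,bb,mask,[polys to intersect])
    def f(v):
        p=np.array([p0[0]+v[0]/1000,p0[1]+v[1]/1000,p0[2]+np.radians(v[2])]); e=0
        for s,bb,m,Ps in items:
            k=np.ones_like(m)
            for P in Ps: k&=poly(s,P,p,bb)
            e+=(k^m).sum()/m.sum()
        return e
    best=None
    for s0 in ([0,0,0],[3,3,2],[-3,3,-2]):
        r=minimize(f,s0,method='Nelder-Mead',options=dict(initial_simplex=np.array(s0)+np.array([[0,0,0],[4,0,0],[0,4,0],[0,0,3]])))
        if best is None or r.fun<best.fun: best=r
    v=best.x; return np.round([p0[0]+v[0]/1000,p0[1]+v[1]/1000],4),round(np.degrees(p0[2])+v[2],2),round(best.fun,3)
def big(m):
    n,l,st,_=cv2.connectedComponentsWithStats(m); i=1+st[1:,4].argmax(); m=(l==i).astype(np.uint8)
    c=max(cv2.findContours(m,0,2)[0],key=cv2.contourArea); h=cv2.convexHull(c); o=np.zeros_like(m); cv2.fillConvexPoly(o,h,1); return o
def white(s,x,y,r,lo):
    bb=bbox(s,x,y,r); return bb,big((up(s,bb).min(2)>lo).astype(np.uint8))
def foam(s,x=.569,y=.024):
    bb=bbox(s,x,y,.085); g=up(s,bb).astype(int); v=g.max(2)
    m=((v>62)&(v<140)&(np.ptp(g,2)<25)).astype(np.uint8)
    return bb,m
E
python3 - <<'E'
from fit import *
S={n:snap(n) for n in('top','side')}
def go(name,p0,r,lo,P):
    it=[]
    for n in S:
        bb,m=white(S[n],p0[0],p0[1],r,lo[n]); I=(S[n],bb,m,[P]); it.append(I); print(name,n,*fit([I],p0))
    print(name,'both',*fit(it,p0))
go('oxi',(.617,-.188,np.radians(19)),.055,dict(top=150,side=150),corners(.034,.058,.004,.028))
go('tray',(.444,.341,np.radians(1.7)),.12,dict(top=190,side=190),corners(.157,.191,0.0,.017))
s=S['top']
# foam
g=ortho(s,.569,.024,.13,.13,.04); print('foam levels',g[200,180:250:10].max(1) if 0 else g[300,120:140].mean((0)),'rim',g[270,45:70].mean(0))
bb=bbox(s,.569,.024,.085); 
for lo in(50,58,66):
    G=up(s,bb).astype(int); m=((G.max(2)>lo)&(np.ptp(G,2)<22)).astype(np.uint8)
    m=cv2.morphologyEx(m,cv2.MORPH_OPEN,np.ones((9,9),np.uint8)); m=big(m)
    print(lo,m.sum(),*fit([(s,bb,m,[corners(.144,.178,.04),corners(.144,.178,.0525)])],(.569,.024,np.radians(4.5))))
cv2.imwrite('pics/fm.png',np.hstack([up(s,bb)[:,:,::-1],cv2.merge([m*255]*3)]))
# thermometer PCA
bb=bbox(s,.465,-.369,.045); bb[1]-=25; bb[3]+=20
m=(up(s,bb).min(2)>180).astype(np.uint8); n,l,st,cen=cv2.connectedComponentsWithStats(m); print(st[1:][st[1:,4]>300])
E
```

```text
oxi top [ 0.6176 -0.1874] 23.33 0.22
oxi side [ 0.6349 -0.2171] 53.12 0.801
oxi both [ 0.6171 -0.1876] 24.13 1.042
tray top [0.442  0.3448] -0.64 0.279
tray side [0.4431 0.367 ] 1.47 0.244
tray both [0.4434 0.3448] 1.45 0.566
foam levels [200.2  201.35 201.6 ] rim [21.84 21.08 23.2 ]
50 54215 [0.5679 0.0256] 4.38 0.012
58 53550 [0.5682 0.0255] 4.57 0.005
66 53346 [0.5684 0.0253] 4.45 0.005
[[  68   90   21   43  427]
 [  65  141   20  113 1139]]
```

```bash
python3 - <<'E'
from fit import *
S={n:snap(n) for n in('top','side')}
def go(name,p0,r,Ps):
  for n in S:
    for lo in (185,200,215):
        s=S[n];bb=bbox(s,p0[0],p0[1],r);m=(up(s,bb).min(2)>lo).astype(np.uint8)
        m=cv2.morphologyEx(m,cv2.MORPH_CLOSE,np.ones((17,17),np.uint8)); m=cv2.morphologyEx(m,cv2.MORPH_OPEN,np.ones((9,9),np.uint8))
        if m.sum()<500: continue
        m=big(m); print(name,n,lo,m.sum(),*fit([(s,bb,m,[Ps])],p0))
go('oxi',(.617,-.188,np.radians(19)),.04,corners(.034,.058,.006,.029))
go('tray',(.444,.341,np.radians(1.7)),.115,corners(.157,.191,.002,.017))
for n,lo in [('top',180),('top',200),('side',190)]:
    o=ortho(S[n],.465,-.369,.08,.03,.008); m=(o.min(2)>lo).astype(np.uint8); m=cv2.morphologyEx(m,cv2.MORPH_CLOSE,np.ones((35,5),np.uint8)); m=big(m)
    k=np.argwhere(m).astype(float); w=k*-.0005+[.465+.08,-.369+.03]
    (c,_),(_,_),_=(0,0),(0,0),0
    t,b=w[:,0].max(),w[:,0].min(); a=np.polyfit(w[:,0],w[:,1],1); print(n,lo,'x range',b,t,'axis deg',np.degrees(np.arctan(a[0])),'y at mid',np.polyval(a,(t+b)/2),'y at +25',np.polyval(a,(t+b)/2+.025))
E
```

```text
oxi top 185 1189 [ 0.613  -0.1805] 25.13 3.003
oxi top 200 966 [ 0.6168 -0.1644] 57.77 3.567
oxi top 215 765 [ 0.6141 -0.1895] 25.88 5.2
oxi side 185 1813 [ 0.6152 -0.1308] -7.99 1.886
oxi side 200 1497 [ 0.6143 -0.1288] -7.82 2.336
oxi side 215 1079 [ 0.5968 -0.0448] -63.93 1.0
tray top 185 59674 [0.4427 0.3436] -0.09 0.042
tray top 200 56537 [0.442  0.3431] -1.56 0.099
tray top 215 10220 [0.7065 0.2409] -132.52 1.0
tray side 185 22180 [0.4443 0.3628] -0.38 0.139
tray side 200 20842 [0.4445 0.3646] -0.91 0.199
tray side 215 18820 [0.4491 0.3655] -0.72 0.321
top 180 x range 0.4045 0.5275000000000001 axis deg -4.206189095635867 y at mid -0.36961451158336855 y at +25 -0.37145311191030606
top 200 x range 0.41500000000000004 0.48050000000000004 axis deg -3.940101738928514 y at mid -0.36834906817836377 y at +25 -0.3700709770438506
side 190 x range 0.4045 0.529 axis deg -4.039205225598315 y at mid -0.37051118614110506 y at +25 -0.37227654741839505
```

```bash
python3 - <<'E'
from fit import *
s=snap('top')
def hull(o,lo,rad):
    g=(o.min(2)>lo).astype(np.uint8); n,m=g.shape
    k=np.argwhere(g)[:,::-1]; k=k[np.linalg.norm(k-[m/2,n/2],axis=1)<rad]
    return cv2.minAreaRect(k.astype(np.float32).reshape(-1,1,2))
pics=[]
for n,x,y,h,z,los,rad in [('oxi',.617,-.188,.05,.028,(175,185,195),40),('tray',.444,.341,.12,.017,(180,190,200),135)]:
    mm=.5 if n=='tray' else .25
    o=ortho(s,x,y,h,h,z,mm)
    for lo in los:
        (u,v),(w,hh),a=hull(o,lo,rad*.5/mm); print(n,lo,np.round([x+h-v*mm/1e3,y+h-u*mm/1e3],4),np.round([w*mm,hh*mm,a],1))
        if lo==los[1]: cv2.polylines(o,[cv2.boxPoints(((u,v),(w,hh),a)).astype(int)],True,(0,0,255),1)
    pics.append(cv2.resize(o,(400,400)))
cv2.imwrite('pics/ov.png',np.hstack(pics))
E
```

```text
oxi 175 [ 0.616  -0.1886] [31.9 39.4 71.1]
oxi 185 [ 0.616  -0.1887] [31.  39.2 70.7]
oxi 195 [ 0.6159 -0.1887] [30.2 38.9 70.7]
tray 180 [0.444 0.341] [134. 134.  90.]
tray 190 [0.444 0.341] [134. 134.  90.]
tray 200 [0.444 0.341] [133. 133.  90.]
```

View pics/ov.png

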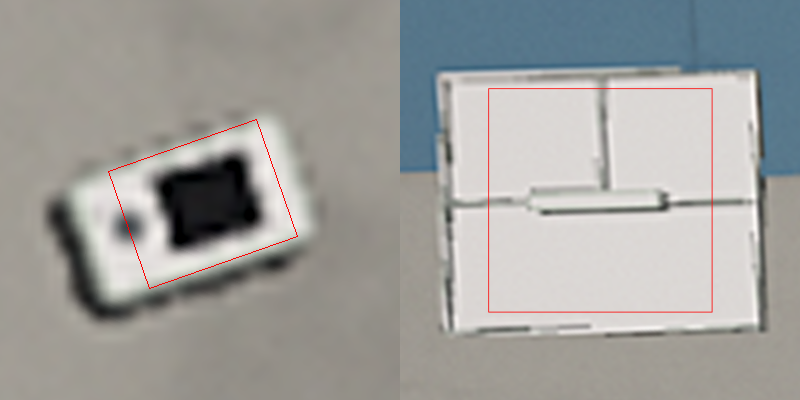

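The tray rib and outline and the oximeter's corners are clear. Estimates:

| Thing | Position | Yaw |
|---|---|---|
| Oximeter | (.616,-.187) | 19.3° |
| Tray | (.443,.340) | about 1° |
| Case | (.568,.0255) | 4.5° |

I'll work out the first move.

```bash
cat > d.py <<'E'
import sys
from h import *
o=robot.get_obs(); p=np.array(o['tool_pos']); from scipy.spatial.transform import Rotation as Ro
R=Ro.from_euler('xyz',o['ee_rot']).as_matrix(); yaw=np.degrees(o['ee_rot'][2])
print('t',round(o['time'],2),'pos',np.round(p*1000,1),'yaw',round(yaw,1),'w',round(o['width']*1000,1),'F',np.round(o['wrist_force'],1))
def to(x,y,z,yw):
    print((x,y,z,yw),np.round(R.T@(np.array([x,y,z])-p)*1000,1),'turn',round((yaw-yw+180)%360-180,1))
for a in sys.argv[1:]: to(*map(float,a.split(',')))
E
python3 d.py .616,-.187,.12,109.3
```

```text
t 1.3 pos [139.2 532.1 205.5] yaw 165.3 w 93.9 F [-0.2  0.3  0.1]
(0.616, -0.187, 0.12, 109.3) [-643.3 -575.1   85.5] turn 56.0
```

Emit:
step_arm(
  series=[
    [0.15, -643, -575, 0, 56],
    [0.15, -643, -575, 0, 56],
    [0.15, -643, -575, 0, 56],
    [0.15, -643, -575, 0, 56],
    [0.15, -643, -575, 0, 56],
    [0.15, -643, -575, 0, 56],
    [0.15, -643, -575, 0, 56],
    [0.15, -643, -575, 0, 56],
    [0.15, -643, -575, 0, 56],
    [0.15, -643, -575, 0, 56],
    [0.15, -643, -575, 0, 56],
    [0.15, -643, -575, 0, 56],
    [0.15, -643, -575, 0, 56],
    [0.15, -643, -575, 0, 56],
    [0.15, -643, -575, 30, 56],
    [0.15, -643, -575, 60, 56],
    [0.15, -643, -575, 85, 56],
    [0.15, -643, -575, 85, 56],
    [0.15, -643, -575, 85, 56],
  ],
)

```text
time: 3.68
tool_pos: [0.6163, -0.187, 0.1217]
ee_rot: [3.14, 0.001, 1.908]
wrist_force: [-0.3, 0.6, 0.3]
width: 0.054
```

```bash
python3 d.py .616,-.187,.006,109.3
```

```text
t 3.67 pos [ 616.3 -187.   121.7] yaw 109.3 w 54.0 F [-0.3  0.6  0.3]
(0.616, -0.187, 0.006, 109.3) [  0.3  -0.5 115.7] turn 0.0
```

Emit:
step_arm(
  series=[
    [0.15, 0, 0, 50, 0],
    [0.15, 0, 0, 90, 0],
    [0.15, 0, 0, 110, 0],
    [0.15, 0, 0, 115.5, 0],
    [0.15, 0, 0, 115.5, 0],
    [-1, 0, 0, 115.5, 0],
    [-1, 0, 0, 115.5, 0],
    [-1, 0, 0, 115.5, 0],
    [-1, 0, 0, 115.5, 0],
    [-1, 0, 0, 115.5, 0],
    [-1, 0, 0, 80, 0],
    [-1, 0, 0, 30, 0],
    [-1, 0, 0, 0, 0],
    [-1, 0, 0, -20, 0],
    [-1, 0, 0, -20, 0],
  ],
)

```text
time: 5.55
tool_pos: [0.6165, -0.1872, 0.1419]
ee_rot: [3.139, 0.002, 1.908]
wrist_force: [0.4, -0.2, -0.9]
width: 0.034
```

```bash
python3 -c "
import numpy as np
a=np.radians(4.47);print(np.array([.5683,.0255])+np.array([np.sin(a)*.042,-np.cos(a)*.042]))"; python3 d.py .5716,-.0164,.14,94.5
python3 - <<'E'
from h import *
s=snap('side','s2.png'); print([ (np.round(r['position'],3),round(r['p'],2)) for r in models.pinpoint(s,'oximeter')[:2]])
E
```

```text
[ 0.57157336 -0.01637225]
t 5.55 pos [ 616.5 -187.2  141.9] yaw 109.3 w 34.0 F [ 0.4 -0.2 -0.9]
(0.5716, -0.0164, 0.14, 94.5) [176.   14.2   1.6] turn 14.8
[(array([ 0.618, -0.189,  0.136]), 0.75)]
```

Emit:
step_arm(
  series=[
    [-1, 60, 5, 0, 10],
    [-1, 120, 10, 0, 14.8],
    [-1, 176, 14, 0, 14.8],
    [-1, 176, 14, 0, 14.8],
    [-1, 176, 14, 0, 14.8],
    [-1, 176, 14, 40, 14.8],
    [-1, 176, 14, 75, 14.8],
    [-1, 176, 14, 82, 14.8],
    [-1, 176, 14, 82, 14.8],
    [-1, 176, 14, 82, 14.8],
  ],
)

```text
time: 6.9
tool_pos: [0.5721, -0.0168, 0.0603]
ee_rot: [3.138, 0.001, 1.649]
wrist_force: [1.0, 0.5, -1.0]
width: 0.0338
```

```bash
python3 - <<'E'
from h import *
a=snap('top'); b=snap('side')
def crop(s,c,r): u,v=proj(s,c).astype(int); return cv2.resize(s['pixels'][v-r:v+r,u-r:u+r,::-1],(400,400),interpolation=cv2.INTER_CUBIC)
cv2.imwrite('pics/c3.png',np.hstack([crop(a,[.57,0,.06],55),crop(b,[.57,0,.06],55)]))
E
python3 d.py .5716,-.0164,.03,94.5
```

```text
t 7.0 pos [571.9 -16.5  60.3] yaw 94.5 w 33.6 F [-0.6  1.3 -0.5]
(0.5716, -0.0164, 0.03, 94.5) [ 0.1 -0.4 30.3] turn 0.0
```

View pics/c3.png

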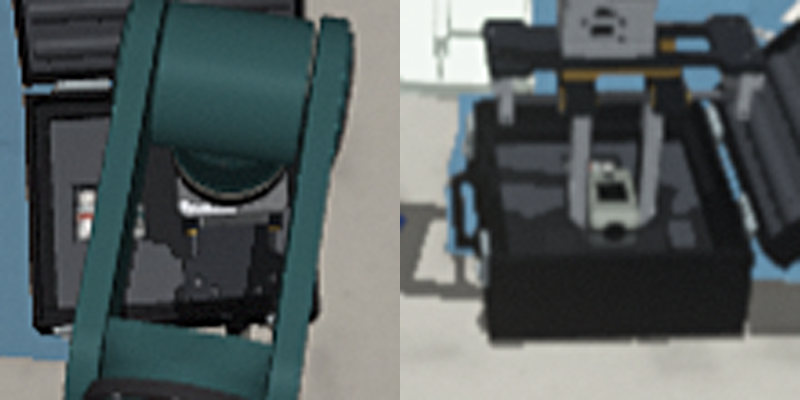

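The oximeter, at about (610,195) in the right half, is held level over the pocket with the fingers over the notches. I'll press it in.

Emit:
step_arm(
  series=[
    [-1, 0, 0, 8, 0],
    [-1, 0, 0, 15, 0],
    [-1, 0, 0, 20, 0],
    [-1, 0, 0, 24, 0],
    [-1, 0, 0, 27, 0],
    [-1, 0, 0, 30, 0],
    [-1, 0, 0, 30, 0],
  ],
)

```text
time: 7.88
tool_pos: [0.5718, -0.0164, 0.0294]
ee_rot: [3.139, 0.001, 1.65]
wrist_force: [0.5, -1.8, 2.6]
width: 0.0336
```

Emit:
step_arm(
  series=[
    [-1, 0, 0, 1.5, 0],
    [-1, 0, 0, 3, 0],
    [-1, 0, 0, 4, 0],
    [-1, 0, 0, 5, 0],
    [-1, 0, 0, 6, 0],
    [-1, 0, 0, 6, 0],
  ],
)

```text
time: 8.62
tool_pos: [0.5712, -0.0163, 0.0262]
ee_rot: [3.14, 0.001, 1.65]
wrist_force: [-5.6, -0.7, 17.3]
width: 0.0336
```

Emit:
step_arm(
  series=[
    [-0.05, 0, 0, -1, 0],
    [0.1, 0, 0, -1, 0],
    [0.1, 0, 0, -1, 0],
    [0.1, 0, 0, -1, 0],
    [0.1, 0, 0, -30, 0],
    [0.1, 0, 0, -55, 0],
    [-1, 0, 0, -55, 0],
    [-1, 0, 0, -55, 0],
    [-1, 0, 0, -55, 0],
    [-1, 0, 0, -55, 0],
    [-1, 0, 0, -55, 0],
    [-1, 0, 0, -55, 0],
    [-1, 0, 0, -55, 0],
  ],
)

```text
time: 10.25
tool_pos: [0.5707, -0.0162, 0.0775]
ee_rot: [3.142, -0.0, 1.65]
wrist_force: [0.1, -0.1, 0.4]
width: 0.0003
```

```bash
python3 d.py .5716,-.0164,.051,94.5
```

```text
t 10.25 pos [570.7 -16.2  77.5] yaw 94.5 w 0.3 F [ 0.1 -0.1  0.4]
(0.5716, -0.0164, 0.051, 94.5) [-0.3  0.9 26.5] turn 0.0
```

Emit:
step_arm(
  series=[
    [-1, 0, 1, 18, 0],
    [-1, 0, 1, 24, 0],
    [-1, 0, 1, 26, 0],
    [-1, 0, 1, 27.5, 0],
    [-1, 0, 1, 29, 0],
    [-1, 0, 1, 29, 0],
  ],
)

```text
time: 11.0
tool_pos: [0.5711, -0.016, 0.0503]
ee_rot: [-3.141, -0.0, 1.65]
wrist_force: [-5.1, 1.3, 7.4]
width: 0.0007
```

Emit:
step_arm(
  series=[
    [-1, 0, 0, 1.5, 0],
    [-1, 0, 0, 3, 0],
    [-1, 0, 0, 3, 0],
  ],
)

```text
time: 11.38
tool_pos: [0.5712, -0.016, 0.0502]
ee_rot: [3.142, 0.0, 1.65]
wrist_force: [-10.4, 0.7, 18.7]
width: 0.0003
```

Emit:
step_arm(
  series=[
    [-1, 0, 0, -10, 0],
    [-1, 0, 0, -60, 0],
    [-1, 0, 0, -110, 0],
    [-1, 0, 0, -130, 0],
    [-1, 0, 0, -130, 0],
  ],
)

```text
time: 12.0
tool_pos: [0.5733, -0.0163, 0.178]
ee_rot: [3.136, 0.001, 1.65]
wrist_force: [0.1, 0.6, -1.1]
width: 0.0005
```

```bash
python3 d.py .443,.340,.18,91 
```

```text
t 12.0 pos [573.3 -16.3 178. ] yaw 94.5 w 0.5 F [ 0.1  0.6 -1.1]
(0.443, 0.34, 0.18, 91.0) [ 365.5 -101.6   -3. ] turn 3.5
```

Emit:
step_arm(
  series=[
    [-0.15, 60, -17, 0, 3.5],
    [-0.15, 120, -34, 0, 3.5],
    [-0.15, 180, -51, 0, 3.5],
    [-0.15, 240, -68, 0, 3.5],
    [-0.15, 300, -85, 0, 3.5],
    [-0.15, 365, -102, 0, 3.5],
    [-0.15, 365, -102, 0, 3.5],
    [-0.15, 365, -102, 0, 3.5],
    [-0.15, 365, -102, 40, 3.5],
    [-0.15, 365, -102, 80, 3.5],
    [-0.15, 365, -102, 100, 3.5],
    [-0.15, 365, -102, 100, 3.5],
    [-0.15, 365, -102, 100, 3.5],
  ],
)

```text
time: 13.62
tool_pos: [0.4423, 0.3389, 0.0765]
ee_rot: [3.14, -0.001, 1.587]
wrist_force: [-0.2, 0.3, 0.7]
width: 0.04
```

```bash
python3 d.py .443,.340,.020,91 ; python3 - <<'E'
from h import *
s=snap('side')
def crop(s,c,r): u,v=proj(s,c).astype(int); return cv2.resize(s['pixels'][v-r:v+r,u-r:u+r,::-1],(500,500),interpolation=cv2.INTER_CUBIC)
cv2.imwrite('pics/c4.png',crop(s,[.443,.34,.03],55))
E
```

```text
t 13.62 pos [442.3 338.9  76.5] yaw 90.9 w 40.0 F [-0.2  0.3  0.7]
(0.443, 0.34, 0.02, 91.0) [ 1.   0.6 56.5] turn -0.1
```

View pics/c4.png

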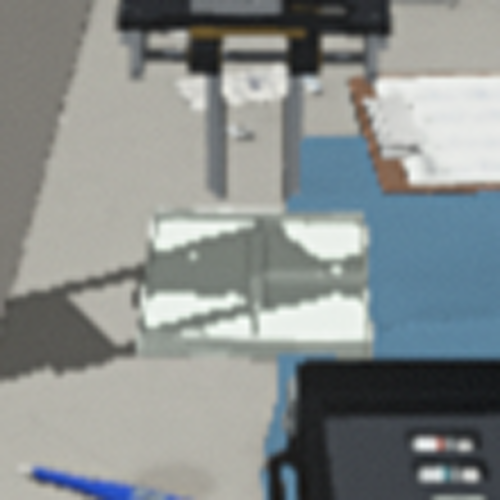

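The fingers at x≈215 and 292 straddle the rib at about (258,265). I'll descend and grasp.

Emit:
step_arm(
  series=[
    [-0.15, 1, 0.5, 30, 0],
    [-0.15, 1, 0.5, 50, 0],
    [-0.15, 1, 0.5, 56.5, 0],
    [-0.15, 1, 0.5, 56.5, 0],
    [-1, 1, 0.5, 56.5, 0],
    [-1, 1, 0.5, 56.5, 0],
    [-1, 1, 0.5, 56.5, 0],
    [-1, 1, 0.5, 56.5, 0],
    [-1, 1, 0.5, 56.5, 0],
    [-1, 1, 0.5, 40, 0],
    [-1, 1, 0.5, 0, 0],
    [-1, 1, 0.5, -40, 0],
    [-1, 1, 0.5, -70, 0],
    [-1, 1, 0.5, -70, 0],
    [-1, 1, 0.5, -70, 0],
  ],
)

```text
time: 15.55
tool_pos: [0.4406, 0.3402, 0.144]
ee_rot: [-3.139, 0.001, 1.589]
wrist_force: [-0.0, -0.5, -1.8]
width: 0.0117
```

```bash
python3 d.py .568,.0255,.15,94.5 ; python3 - <<'E'
from h import *
for n in('top','side'):
    s=snap(n)
    for l in('tray','long_compartment'): print(n,l,[(np.round(r['position'],3),round(r['p'],2)) for r in models.pinpoint(s,l)[:2]])
E
```

```text
t 15.55 pos [440.6 340.2 144. ] yaw 91.0 w 11.7 F [-0.  -0.5 -1.8]
(0.568, 0.0255, 0.15, 94.5) [-317.   121.6   -5.9] turn -3.5
top tray [(array([0.444, 0.344, 0.126]), 0.83)]
top long_compartment [(array([0.4  , 0.342, 0.13 ]), 0.8)]
side tray [(array([0.44 , 0.34 , 0.124]), 0.87)]
side long_compartment [(array([0.399, 0.344, 0.13 ]), 0.91), (array([0.572, 0.025, 0.051]), 0.31)]
```

Emit:
step_arm(
  series=[
    [-1, -50, 19, -6, -3.5],
    [-1, -100, 38, -6, -3.5],
    [-1, -150, 58, -6, -3.5],
    [-1, -200, 77, -6, -3.5],
    [-1, -250, 96, -6, -3.5],
    [-1, -290, 111, -6, -3.5],
    [-1, -317, 121.5, -6, -3.5],
    [-1, -317, 121.5, -6, -3.5],
    [-1, -317, 121.5, -6, -3.5],
    [-1, -317, 121.5, 15, -3.5],
    [-1, -317, 121.5, 35, -3.5],
    [-1, -317, 121.5, 40, -3.5],
    [-1, -317, 121.5, 40, -3.5],
  ],
)

```text
time: 17.48
tool_pos: [0.5685, 0.0269, 0.1055]
ee_rot: [-3.141, -0.0, 1.651]
wrist_force: [0.4, 0.8, -1.2]
width: 0.0119
```

```bash
python3 d.py .568,.0255,.073,94.5 ; python3 - <<'E'
from fit import *
ims=[]
for n in('top','side'):
    s=snap(n)
    for l in('tray','long_compartment'): print(n,l,[(np.round(r['position'],3),round(r['p'],2)) for r in models.pinpoint(s,l)[:2]])
    bb=bbox(s,.568,.0255,.13); o=cv2.resize(s['pixels'][bb[1]-25:bb[3],bb[0]:bb[2],::-1],(400,400),interpolation=cv2.INTER_CUBIC); ims.append(o); print(bb)
cv2.imwrite('pics/c5.png',np.hstack(ims))
E
```

```text
t 17.48 pos [568.5  26.9 105.5] yaw 94.6 w 11.9 F [ 0.4  0.8 -1.2]
(0.568, 0.0255, 0.073, 94.5) [-1.3 -0.6 32.5] turn 0.1
top tray [(array([0.57 , 0.028, 0.085]), 0.85), (array([0.528, 0.024, 0.092]), 0.37)]
top long_compartment [(array([0.527, 0.023, 0.095]), 0.74), (array([ 0.466, -0.37 , -0.   ]), 0.47)]
[np.int64(224), np.int64(143), np.int64(324), np.int64(242)]
side tray [(array([0.568, 0.026, 0.09 ]), 0.56)]
side long_compartment [(array([0.528, 0.026, 0.097]), 0.81), (array([ 0.574, -0.02 ,  0.019]), 0.37)]
[np.int64(253), np.int64(188), np.int64(364), np.int64(263)]
```

View pics/c5.png

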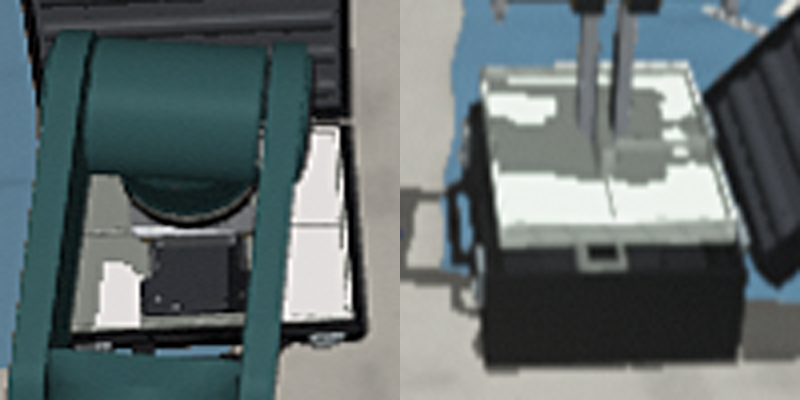

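```bash
cat > edge.py <<'E'
from h import *
def prof(s,o,yaw,z,fixed,axis,rng,lo,n=1):
    # along case axis ('x'/'y'), with the other coordinate fixed; list coordinates of threshold crossings
    a=np.radians(yaw); t=np.arange(rng[0],rng[1],.0005); out=[]
    P=[(q,fixed) if axis=='x' else (fixed,q) for q in t]
    uv=np.array([proj(s,[o[0]+np.cos(a)*p-np.sin(a)*q,o[1]+np.sin(a)*p+np.cos(a)*q,z]) for p,q in P],np.float32)
    g=cv2.remap(s['pixels'],uv[None].copy(),None,cv2.INTER_LINEAR)[0].min(1).astype(int)
    c=np.where((g[:-1]>lo)!=(g[1:]>lo))[0]; return np.round(t[c]*1000,1),g[::8]
E
python3 - <<'E'
from edge import *
o=(.5683,.0255); zt,zb=.1025,.0855
s=snap('top')
for f in(-.06,-.05,-.04,-.02,.03,.045,.06):
    print('right x=',f,prof(s,o,4.5,zt,f,'y',(-.115,-.08),90)[0],'left',prof(s,o,4.5,zt,f,'y',(.08,.115),90)[0])
for f in(-.085,-.075,-.065,.07,.08):
    print('far y=',f,prof(s,o,4.5,zt,f,'x',(.06,.095),90)[0],'near',prof(s,o,4.5,zb,f,'x',(-.095,-.06),90)[0])
s=snap('side')
for f in(-.06,-.04,-.02,.02,.04,.06): print('side near x=',f,prof(s,o,4.5,zb,f,'y',(-.115,-.08),90)[0],'far',prof(s,o,4.5,zt,f,'y',(.075,.12),90)[0])
for f in(-.07,-.04,.04,.07): print('side -x y=',f,prof(s,o,4.5,zt,f,'x',(-.1,-.06),90)[0],'+x',prof(s,o,4.5,zt,f,'x',(.06,.1),90)[0])
E
```

```text
right x= -0.06 [-102.5  -94.5] left [84.]
right x= -0.05 [-103.  -95.] left [83.]
right x= -0.04 [-103.   -95.5] left [81.]
right x= -0.02 [-102.5  -95. ] left []
right x= 0.03 [-103.   -94.5] left [110.5]
right x= 0.045 [-102.5  -95.5] left [108. 111.]
right x= 0.06 [-103.  -96.] left [106.5 110.5]
far y= -0.085 [79.] near [-94. -89. -78.]
far y= -0.075 [70.] near [-89.5 -78. ]
far y= -0.065 [] near [-78.]
far y= 0.07 [] near [-93.5 -89.5 -78. ]
far y= 0.08 [] near [-77.]
side near x= -0.06 [-94.5] far []
side near x= -0.04 [-95.5] far []
side near x= -0.02 [] far []
side near x= 0.02 [-94.] far [82.5]
side near x= 0.04 [-94.] far []
side near x= 0.06 [-94.] far [109.5 113. ]
side -x y= -0.07 [-98. -80.] +x [81.]
side -x y= -0.04 [-80.] +x [81.5]
side -x y= 0.04 [-91.  -78.5] +x [81.]
side -x y= 0.07 [] +x [90.]
```

Tray edges in the case frame read -95/-78 mm against a nominal -95.5/-78.5, so it is centred within 1 mm. I'll lower it with a -0.5 mm nudge.

Emit:
step_arm(
  series=[
    [-1, -0.5, -0.5, 8, 0],
    [-1, -0.5, -0.5, 16, 0],
    [-1, -0.5, -0.5, 22, 0],
    [-1, -0.5, -0.5, 27, 0],
    [-1, -0.5, -0.5, 30, 0],
    [-1, -0.5, -0.5, 32, 0],
    [-1, -0.5, -0.5, 33, 0],
    [-1, -0.5, -0.5, 33, 0],
  ],
)

```text
time: 18.88
tool_pos: [0.5684, 0.0255, 0.0726]
ee_rot: [3.141, -0.0, 1.65]
wrist_force: [0.6, 0.6, -1.8]
width: 0.0118
```

Emit:
step_arm(
  series=[
    [-1, 0, 0, 1, 0],
    [-1, 0, 0, 2, 0],
    [-1, 0, 0, 2.5, 0],
    [-1, 0, 0, 2.5, 0],
  ],
)

```text
time: 19.38
tool_pos: [0.5686, 0.0254, 0.0723]
ee_rot: [3.14, 0.0, 1.65]
wrist_force: [-2.1, 0.6, 7.7]
width: 0.012
```

It made contact at TCP z .0723, which is the ledge height. Release and back off.

Emit:
step_arm(
  series=[
    [-1, 0, 0, 0.5, 0],
    [-0.6, 0, 0, 0.5, 0],
    [-0.4, 0, 0, 0.5, 0],
    [-0.4, 0, 0, 0.5, 0],
    [-0.4, 0, 0, -20, 0],
    [-0.4, 0, 0, -60, 0],
    [-0.4, 0, 0, -110, 0],
    [-0.4, 0, 0, -130, 0],
    [-0.4, 0, 0, -130, 0],
  ],
)

```text
time: 20.5
tool_pos: [0.5695, 0.0254, 0.202]
ee_rot: [3.137, 0.0, 1.65]
wrist_force: [-0.2, -0.3, -0.5]
width: 0.0283
```

```bash
python3 d.py .489,-.3713,.2,-4.2
```

```text
t 20.5 pos [569.5  25.4 202. ] yaw 94.5 w 28.3 F [-0.2 -0.3 -0.5]
(0.489, -0.3713, 0.2, -4.2) [-389.1 -111.7    1.7] turn 98.7
```

Emit:
step_arm(
  series=[
    [-0.15, -60, -17, 0, 10],
    [-0.15, -120, -34, 0, 20],
    [-0.15, -180, -51, 0, 30],
    [-0.15, -240, -68, 0, 40],
    [-0.15, -300, -86, 0, 50],
    [-0.15, -350, -100, 0, 60],
    [-0.15, -389, -111.5, 0, 70],
    [-0.15, -389, -111.5, 0, 80],
    [-0.15, -389, -111.5, 0, 90],
    [-0.15, -389, -111.5, 30, 98.7],
    [-0.15, -389, -111.5, 80, 98.7],
    [-0.15, -389, -111.5, 130, 98.7],
    [-0.15, -389, -111.5, 130, 98.7],
    [-0.15, -389, -111.5, 130, 98.7],
  ],
)

```text
time: 22.25
tool_pos: [0.4884, -0.3715, 0.0706]
ee_rot: [3.141, -0.001, -0.073]
wrist_force: [0.3, -0.9, 0.4]
width: 0.0398
```

```bash
python3 d.py .489,-.3717,.0025,-4.2 ; python3 - <<'E'
from fit import *
s=snap('top'); bb=bbox(s,.568,.0255,.115)
A=cv2.resize(s['pixels'][bb[1]:bb[3],bb[0]:bb[2],::-1],(400,400),interpolation=cv2.INTER_CUBIC)
for l in('tray','long_compartment'): print(l,[(np.round(r['position'],3),round(r['p'],2)) for r in models.pinpoint(s,l)[:2]])
t=snap('side')
for l in('tray','long_compartment'): print(l,[(np.round(r['position'],3),round(r['p'],2)) for r in models.pinpoint(t,l)[:2]])
bb=bbox(t,.568,.0255,.1)
B=cv2.resize(t['pixels'][bb[1]-15:bb[3],bb[0]:bb[2],::-1],(400,400),interpolation=cv2.INTER_CUBIC)
u,v=proj(t,[.47,-.37,.03]).astype(int); C=cv2.resize(t['pixels'][v-60:v+30,u-60:u+60,::-1],(266,200)) 
cv2.imwrite('pics/c6.png',np.vstack([np.hstack([A,B]),np.hstack([C,np.zeros((200,800-266,3),np.uint8)])]))
E
```

```text
t 22.25 pos [ 488.4 -371.5   70.6] yaw -4.2 w 39.8 F [ 0.3 -0.9  0.4]
(0.489, -0.3717, 0.0025, -4.2) [ 0.6  0.1 68.1] turn 0.0
tray [(array([0.571, 0.028, 0.054]), 0.82)]
long_compartment [(array([0.53 , 0.026, 0.059]), 0.86)]
tray [(array([0.565, 0.025, 0.055]), 0.96)]
long_compartment [(array([0.528, 0.025, 0.058]), 0.59)]
```

View pics/c6.png

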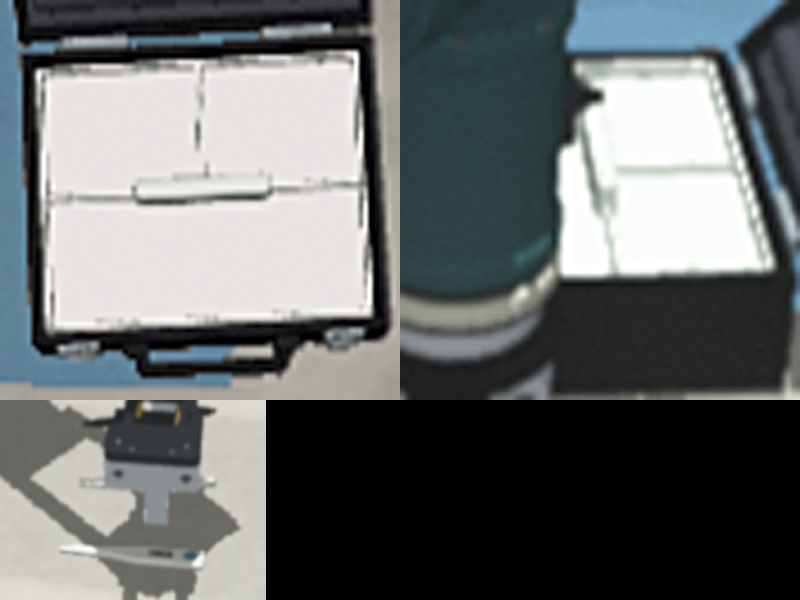

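The tray sits evenly inside the rim at (40–375, 65–330) in the left crop, with the long compartment on the -x side. The gripper is over the thermometer's display half. Grasping it now.

Emit:
step_arm(
  series=[
    [-0.15, 0.5, 0, 35, 0],
    [-0.15, 0.5, 0, 58, 0],
    [-0.15, 0.5, 0, 66, 0],
    [-0.15, 0.5, 0, 67.5, 0],
    [-0.15, 0.5, 0, 67.5, 0],
    [-1, 0.5, 0, 67.5, 0],
    [-1, 0.5, 0, 67.5, 0],
    [-1, 0.5, 0, 67.5, 0],
    [-1, 0.5, 0, 67.5, 0],
    [-1, 0.5, 0, 67.5, 0],
    [-1, 0.5, 0, 50, 0],
    [-1, 0.5, 0, 0, 0],
    [-1, 0.5, 0, -60, 0],
    [-1, 0.5, 0, -100, 0],
    [-1, 0.5, 0, -100, 0],
  ],
)

```text
time: 24.42
tool_pos: [0.4905, -0.3729, 0.1763]
ee_rot: [3.135, -0.009, -0.072]
wrist_force: [-0.3, -0.4, -0.2]
width: 0.0165
```

```bash
python3 - <<'E'
import numpy as np
a=np.radians(4.47)
# thermometer middle is 22.5mm behind grasp; final yaw: therm head dir = case +y after +98.7 world turn
for dy in (.0225,): print(np.array([.568,.0255])+[-.042*np.cos(a)-dy*np.sin(a),-.042*np.sin(a)+dy*np.cos(a)])
E
python3 d.py .5244,.0447,.17,94.5
python3 - <<'E'
from h import *
s=snap('side','s7.png')
print([(np.round(r['position'],3),round(r['p'],2)) for r in models.pinpoint(s,'thermometer')[:3]])
u,v=proj(s,[.47,-.37,.17]).astype(int); cv2.imwrite('pics/c7.png',cv2.resize(s['pixels'][v-50:v+40,u-60:u+60,::-1],(600,450),interpolation=cv2.INTER_CUBIC))
E
```

```text
[0.52437417 0.0446582 ]
t 24.43 pos [ 490.5 -372.9  176.3] yaw -4.1 w 16.5 F [-0.3 -0.4 -0.2]
(0.5244, 0.0447, 0.17, 94.5) [   3.6 -419.     3.5] turn -98.6
[(array([ 0.462, -0.371,  0.175]), 0.98)]
```

View pics/c7.png

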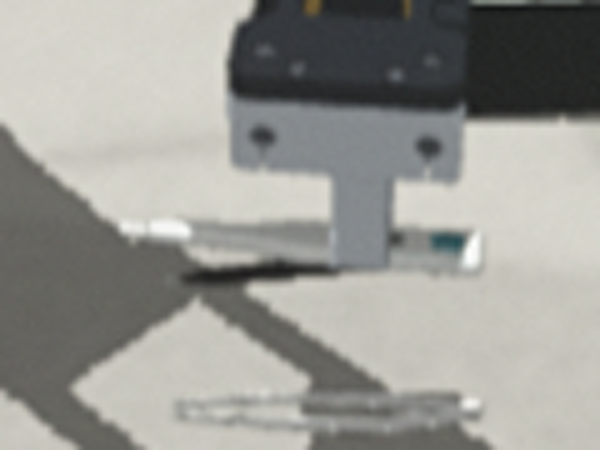

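The thermometer, at about (300,245), is held level with the display up. I'll carry it over to the long compartment.

Emit:
step_arm(
  series=[
    [-1, 0, -30, 0, 0],
    [-1, 0, -80, 0, -10],
    [-1, 0, -130, 0, -20],
    [-1, 1, -180, 0, -30],
    [-1, 1, -230, 0, -40],
    [-1, 2, -280, 0, -50],
    [-1, 2, -320, 0, -60],
    [-1, 3, -360, 0, -70],
    [-1, 3.5, -395, 0, -80],
    [-1, 3.5, -419, 0, -90],
    [-1, 3.5, -419, 0, -98.6],
    [-1, 3.5, -419, 20, -98.6],
    [-1, 3.5, -419, 50, -98.6],
    [-1, 3.5, -419, 75, -98.6],
    [-1, 3.5, -419, 85, -98.6],
    [-1, 3.5, -419, 85, -98.6],
    [-1, 3.5, -419, 85, -98.6],
  ],
)

```text
time: 26.65
tool_pos: [0.5229, 0.0464, 0.0858]
ee_rot: [3.14, 0.0, 1.648]
wrist_force: [0.3, -0.5, 0.0]
width: 0.0162
```

```bash
python3 d.py .5244,.0447,.0635,94.5
python3 - <<'E'
from h import *
ims=[]
for n in('top','side'):
    s=snap(n)
    print([(np.round(r['position'],3),round(r['p'],2)) for r in models.pinpoint(s,'thermometer')[:3]])
    u,v=proj(s,[.55,.02,.08]).astype(int); ims.append(cv2.resize(s['pixels'][v-55:v+55,u-55:u+55,::-1],(400,400),interpolation=cv2.INTER_CUBIC))
cv2.imwrite('pics/c8.png',np.hstack(ims))
E
```

```text
t 26.65 pos [522.9  46.4  85.8] yaw 94.4 w 16.2 F [ 0.3 -0.5  0. ]
(0.5244, 0.0447, 0.0635, 94.5) [-1.8  1.3 22.3] turn -0.1
[]
[(array([0.522, 0.023, 0.086]), 0.59), (array([ 0.368,  0.077, -0.001]), 0.47)]
```

View pics/c8.png

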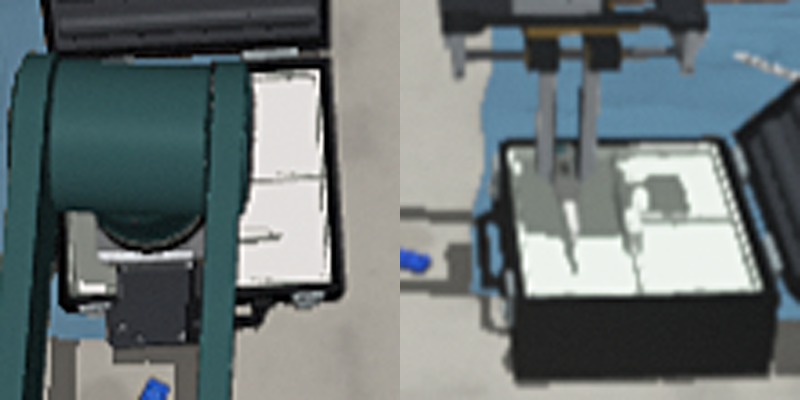

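The thermometer is aligned over the long compartment, with its tip at about (573,235) in the right half. Lowering it.

Emit:
step_arm(
  series=[
    [-1, -2, 1.5, 8, 0],
    [-1, -2, 1.5, 14, 0],
    [-1, -2, 1.5, 18, 0],
    [-1, -2, 1.5, 20, 0],
    [-1, -2, 1.5, 21.5, 0],
    [-1, -2, 1.5, 22.5, 0],
    [-1, -2, 1.5, 22.5, 0],
  ],
)

```text
time: 27.72
tool_pos: [0.524, 0.0446, 0.0634]
ee_rot: [3.141, -0.0, 1.648]
wrist_force: [-2.9, 0.4, 5.8]
width: 0.0165
```

It touches at z .0634 with 5.8 N, as expected. Release gently and retreat.

Emit:
step_arm(
  series=[
    [-0.55, 0, 0, -0.5, 0],
    [-0.4, 0, 0, -0.5, 0],
    [-0.4, 0, 0, -0.5, 0],
    [-0.4, 0, 0, -0.5, 0],
    [-0.4, 0, 0, -15, 0],
    [-0.4, 0, 0, -50, 0],
    [-0.4, 0, 0, -100, 0],
    [-0.4, 100, -50, -130, 0],
    [-0.4, 200, -100, -130, 0],
    [-0.4, 300, -120, -130, 0],
    [-0.4, 300, -120, -130, 0],
    [-0.4, 300, -120, -130, 0],
    [-0.4, 300, -120, -130, 0],
    [-0.4, 300, -120, -130, 0],
  ],
)

```text
time: 29.48
tool_pos: [0.3812, 0.3346, 0.1932]
ee_rot: [3.14, 0.0, 1.65]
wrist_force: [-0.3, -0.5, 0.3]
width: 0.0281
```

```bash
python3 - <<'E'
from h import *
from edge import prof
ims=[]
for n in('top','side'):
    s=snap(n)
    for l in ('thermometer','tray','forceps','pen'): print(n,l,[(np.round(r['position'],3),round(r['p'],2)) for r in models.pinpoint(s,l)[:2]])
    u,v=proj(s,[.56,.02,.07]).astype(int); ims.append(cv2.resize(s['pixels'][v-50:v+50,u-50:u+50,::-1],(400,400),interpolation=cv2.INTER_CUBIC))
    if n=='top':
        for f in (-.05,.05): print(prof(s,(.5683,.0255),4.5,.0695,f,'y',(-.115,-.08),90)[0],prof(s,(.5683,.0255),4.5,.0695,f,'y',(.08,.115),90)[0])
        for f in (-.07,.07): print(prof(s,(.5683,.0255),4.5,.0695,f,'x',(-.082,-.06),90)[0],prof(s,(.5683,.0255),4.5,.0695,f,'x',(.06,.09),90)[0])
cv2.imwrite('pics/c9.png',np.hstack(ims)); print(robot.get_obs()['time'])
E
```

```text
top thermometer [(array([0.526, 0.022, 0.06 ]), 0.79), (array([0.364, 0.074, 0.002]), 0.61)]
top tray [(array([0.571, 0.029, 0.053]), 0.61)]
top forceps [(array([0.572, 0.026, 0.053]), 0.67), (array([ 0.477, -0.28 , -0.002]), 0.62)]
top pen [(array([ 0.475, -0.188, -0.001]), 0.59)]
[-105.   -96.5] [ 96.  106.5]
[-105.  -95.] [ 96.  105.5 110.5]
[-81.] [78.  88.5]
[-81.5] [78.5 88.5]
side thermometer [(array([ 0.367,  0.076, -0.005]), 0.53), (array([0.521, 0.022, 0.061]), 0.5)]
side tray [(array([0.568, 0.025, 0.054]), 0.93)]
side forceps [(array([ 0.481, -0.281,  0.002]), 0.54)]
side pen [(array([ 0.474, -0.187,  0.003]), 0.61)]
29.975
```

View pics/c9.png

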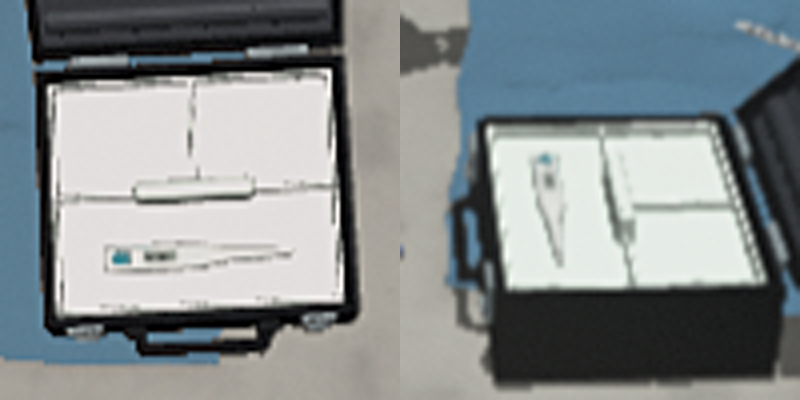

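The thermometer lies flat with its display up in the long compartment, at (200,257) in the left half, and the tray is level with even gaps on all sides. The arm is clear, so I'm handing in.

```bash
python3 -c "
from bench import robot
print(robot.close_job())"
```

```text
the job is handed in; nothing more can be done
None
```

The case is packed in the order asked, and I handed the job in at about 30 s of the 64 s allowed.

- **Oximeter:** it is fully home in its pocket. Its top measured 50.2 mm over the case's underside, against 50 mm nominal, and it did not move under about 19 N pressed from above.
- **Tray:** it is down on the ledge and level by eye. On lowering it met resistance 0.2 mm from the expected ledge height. The networks put its underside at z ≈ 53–54 mm, against 52.5 mm. Its measured edges are within about 1 mm of centred on three sides. On the near side the reading was 2.5–3 mm further out, because I sampled that wall at the rim height and not at its base.
- **Thermometer:** the white one lies flat, display up, in the tray's long compartment. The blue look-alike was not touched.
- **Forceps and pen:** both were found where they started, within the networks' accuracy. One network also reported "forceps" on the tray, but the picture shows only the tray's rib there.

My early automatic outline fits of the oximeter and tray failed, so I took those two poses from rectified pictures and the networks. The side camera was partly blocked right after the tray went in, but the final side view was clear and agreed with the top view.

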